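# Line up the pipe samples by diameter for inspection

## Task

Stand the four loose steel tube samples upright on the four round marks of the grey inspection strip, in order of outside diameter (not of height): the thinnest on the mark next to the red block, then fatter and fatter towards the other end. Centre each one on its mark, put it down gently without dropping it or knocking any tube over, and let go of them all.

Things in the scene. Friction and masses are not known exactly. Their poses are not given: they have to be found in the camera images.
- tube24_center (a point): centre (on the axis, half-way up) of the thinnest tube sample: a plain round piece of bright steel pipe standing upright and open at both ends, 24 mm outside diameter, 4 mm wall, 75 mm tall; z is the tube's axis. Loose, up to 0.45 kg, at the start standing on the bench (height 0).
- tube34_center (a point): centre (on the axis, half-way up) of the second thinnest tube sample: a plain round piece of dark steel pipe standing upright and open at both ends, 34 mm outside diameter, 4 mm wall, 60 mm tall; z is the tube's axis. Loose, up to 0.45 kg, at the start standing on the bench (height 0).
- tube44_center (a point): centre (on the axis, half-way up) of the second fattest tube sample: a plain round piece of bright steel pipe standing upright and open at both ends, 44 mm outside diameter, 4 mm wall, 85 mm tall; z is the tube's axis. Loose, up to 0.45 kg, at the start standing on the bench (height 0).
- tube54_center (a point): centre (on the axis, half-way up) of the fattest tube sample: a plain round piece of dark steel pipe standing upright and open at both ends, 54 mm outside diameter, 4 mm wall, 65 mm tall; z is the tube's axis. Loose, up to 0.45 kg, at the start standing on the bench (height 0).
- markA: one of four alike painted marks, a white disc of 62 mm diameter with a thin yellow ring, flat (1 mm) on the top face of the fixed grey strip (80 x 450 mm, 8 mm thick, its top 8 mm above the bench). The marks stand in one straight row along the strip, 90 mm apart; their names say nothing about their order. Origin: centre of the mark on the strip's top face; y runs along the strip, x across it.
- markB: one of four alike painted marks, a white disc of 62 mm diameter with a thin yellow ring, flat (1 mm) on the top face of the fixed grey strip (80 x 450 mm, 8 mm thick, its top 8 mm above the bench). The marks stand in one straight row along the strip, 90 mm apart; their names say nothing about their order. Origin: centre of the mark on the strip's top face; y runs along the strip, x across it.
- markC: one of four alike painted marks, a white disc of 62 mm diameter with a thin yellow ring, flat (1 mm) on the top face of the fixed grey strip (80 x 450 mm, 8 mm thick, its top 8 mm above the bench). The marks stand in one straight row along the strip, 90 mm apart; their names say nothing about their order. Origin: centre of the mark on the strip's top face; y runs along the strip, x across it.
- markD: one of four alike painted marks, a white disc of 62 mm diameter with a thin yellow ring, flat (1 mm) on the top face of the fixed grey strip (80 x 450 mm, 8 mm thick, its top 8 mm above the bench). The marks stand in one straight row along the strip, 90 mm apart; their names say nothing about their order. Origin: centre of the mark on the strip's top face; y runs along the strip, x across it.
- red_stop: red steel block, 60 mm across the strip, 30 mm along it, 25 mm high, fixed on one end of the strip's top face, in line with the marks, 72 mm (centre to centre) from the nearest mark; it shows which end is first. A like dark grey block is fixed at the other end. Origin: centre of its underside; y runs along the strip, x across it.
Things that resemble listed ones, but are neither listed nor needed, are in the scene too. What is shaped like the part that bears tube54_center but orange is not meant.

How it is judged:
By the outcome, as a careful person would: the job done as asked, in the order asked, and still so for the second after the job is handed in, with the robot touching nothing.
It also fails if it takes over 106 s, if anything falls off the work surface, if the arm or the gripper's body presses on something with over 40 N, if the wrist force passes 120 N, or if a joint passes its speed limit or range.

## Robot

A 6-joint arm with a two-finger parallel gripper is mounted at the origin on the work surface. World frame = base frame: x ahead of the robot, y to its left, z up, the work surface at z = 0. Lengths are in m, angles in rad, forces in N, time in s.
With the tool pointing down it reaches from about 0.35 to 0.975 m from the base axis. Payload 4.9 kg.
Tool frame: the origin (TCP) lies at the very end of the fingers, on their centre line; the grasp point (between the pads) lies 19 mm behind it; x points along the fingers, y is the direction in which the jaws open and shut, and the axes are right-handed (so a half turn about x gives the same grasp; the last joint's range is limited). The gripper opens to 85 mm and grips with 20 to 120 N. Pads are 22 mm wide; open, the fingers measure 114 mm over their backs; the gripper's body (76 mm by 85 mm) begins 54 mm behind the grasp point. The pads swing forward as they close: fully open they stand 13 mm farther back than shut.
Start: joints at [-1.327, 0.053, 1.613, -0, 1.476, -0.119], TCP at [0.222, -0.584, 0.231] pointing down, gripper open.
Joint ranges: [-3.01, 3.01], [-1.01, 2.22], [0.06, 2.58], [-1.02, 4.17], [0.09, 2.62], [-3.14, 3.14]. Speed limits (rad/s): [2.57, 2.57, 3.14, 3.14, 3.14, 3.14].

## Interface

Orientations are given as a rotation vector (axis times angle).
In Python, from station import ctrl, get_image, calibration, finish_job, search_frame, cut_out, mark_of gives the robot as it stands. The module is installed in compiled form; this text tells all that it offers.
- The arm moves only by the tool arm_command, never from a script. Its argument "plan" is a list that holds one entry, the list of rows, each a list of 7 numbers: the shift along the tool's x, y, z in m, then the turn, a rotation vector about the tool's x, y, z in degrees, then the finger opening in m, from 0 to 0.0854. A call has 1 to 20 rows; each row shifts and turns the pose as measured when the row begins, along the tool's axes as they then stand; what a row does not reach is not made up. A row lasts 1/12 s, in which the tool goes at most 41.7 mm and 7.16 degrees, less where a joint would pass 70% of its speed; a pose out of reach is approached as far as the arm can. A call with a gripper value outside its range is refused whole. The fingers move at their own pace and stop on an object; "squeeze" is the grip in N (left out, the last holds). Time passes only in rows, so rows that do not move let the fingers close. It gives the time, the measured TCP pose, the force and the opening at its end, in the units of the state.
- ctrl.get_obs(): the state, without advancing time (a new reading comes with each control period).
- get_image(name): name is "scene" or "top"; returns the picture (420x560x3 uint8, red, green, blue); there is no depth.
- calibration(name): a dict with "fx", "fy", "cx", "cy" (pixels), "k1" (the pictures are not rectified: a ray, as slopes to the right and down, at radius r is drawn at 1 + k1 r^2 times it, then the intrinsics apply), "cam_to_world" (4x4, takes a point from camera to world coordinates). Camera axes: x right, y down, z forward; pixel columns grow to the right and rows downward; lengths in m; the calibration is good to about 2 mm. A picture is of the moment at which its call begins. calibration takes no time and is no camera call.
- finish_job(): hands the job in, once; it reports no verdict.
Trained networks look in the newest picture that a camera, given by its name, has taken for a name from the list of things; names that differ only in an ending like _2 or _b are one class to them, and where a whole thing is asked for, a point or a joint stands for the part that bears it (a point fixed in the world has none). Each returns a list of dicts, best first, with "conf" (0 to 1); they miss things now and then, are a little off and sometimes report something else, mostly with a low value. They report only what shows in the picture. A call takes as long as a camera call. They do not tell look-alikes from the thing itself.
- search_frame(camera, thing): "at" ([x, y, z] in m, in the coordinates of the camera as it stood for that picture, good to about 4 mm: the middle of the surface that is visible of it).
- cut_out(camera, thing): "mask" (420x560 bool, what is visible of it).
- mark_of(camera, thing): "at" ([x, y, z] in m, in the coordinates of the camera as it stood for that picture, good to about 4 mm: a listed point, or the origin of a listed thing).
The state is a dict: "t": time; "q": joint angles; "dq": joint speeds; "effort": joint torques, N m; "tool_pos": TCP position; "tool_rot": TCP orientation; "contact_force": force on the tool from outside, world axes, zero at the start; "wrist_torque": the same for the moment, N m; "opening": finger opening in m.
Only numpy, scipy, OpenCV 4.12 (cv2) and the standard library are available. Lean on these libraries where they do the work, as an engineer would, in place of code of your own. Each camera call takes 0.05 s, during which the arm holds its last target. There are 200 camera calls.

## Working session

There is one attempt and no reset: what is moved stays moved. The work goes in short steps, Python scripts to look and compute and a tool call to move; the robot and the scene stay as the last step left them, time stands still between calls to the robot, and variables do not carry over. Pictures are saved under pics/ and viewed, about 12 in all and at most 16, crops included, and the job is handed in when it is done.

Besides the shell and the picture viewer there is one more tool, called after "Call:" in YAML: its name, and indented under it one key for each argument. arm_command: Moves the arm, as the interface text tells. Its arguments: {"type":"object","properties":{"plan":{"type":"array","items":{"type":"array","items":{"type":"array","items":{"type":"number"}}}},"squeeze":{"type":"number"}},"required":["plan"]}

```bash
mkdir -p pics; cat > h.py <<'E'
import numpy as np, cv2
from station import *
def w(cam,p):
    T=np.array(calibration(cam)["cam_to_world"]); return (T@np.append(p,1))[:3]
def pix(cam,P):
    c=calibration(cam); T=np.linalg.inv(np.array(c["cam_to_world"])); p=(T@np.append(P,1))[:3]
    s=p[:2]/p[2]; s=s*(1+c["k1"]*(s@s)); return np.array([c["fx"]*s[0]+c["cx"],c["fy"]*s[1]+c["cy"]])
def onz(cam,uv,z):
    c=calibration(cam); T=np.array(c["cam_to_world"])
    d=np.array([(uv[0]-c["cx"])/c["fx"],(uv[1]-c["cy"])/c["fy"]]); s=d.copy()
    for _ in range(20): s=d/(1+c["k1"]*(s@s))
    r=T[:3,:3]@np.append(s,1); o=T[:3,3]; return o+r*(z-o[2])/r[2]
def save(cam,name): 
    im=get_image(cam); cv2.imwrite(f"pics/{name}.png",im[:,:,::-1]); return im
E
python3 - <<'E'
from h import *
np.set_printoptions(precision=4,suppress=True)
a=save("scene","s0"); b=save("top","t0")
for cam in("top","scene"):
    print(cam,np.array(calibration(cam)["cam_to_world"])[:3,3],calibration(cam)["fx"])
    for n in ["tube24_center","tube34_center","tube44_center","tube54_center","markA","red_stop"]:
        for d in mark_of(cam,n): 
            P=w(cam,d["at"]); print(n,round(d["conf"],2),P,pix(cam,P).round())
o=ctrl.get_obs();print(o["tool_pos"],o["tool_rot"],o["opening"],o["t"])
E
```

```text
top [ 0.3642 -0.0374  0.7975] 391.30812507229643
tube24_center 0.72 [0.4688 0.0784 0.0358] [218. 227.]
tube34_center 0.44 [ 0.4641 -0.0659  0.0283] [291. 230.]
tube34_center 0.37 [0.6426 0.0174 0.0089] [250. 147.]
tube44_center 0.89 [0.444  0.2589 0.0446] [125. 240.]
tube54_center 0.96 [ 0.4355 -0.2458  0.0322] [383. 243.]
tube54_center 0.88 [ 0.4695 -0.3453  0.0293] [432. 226.]
tube54_center 0.71 [ 0.3182 -0.3049  0.0305] [417. 304.]
markA 0.82 [0.6324 0.1022 0.0034] [211. 153.]
red_stop 0.8 [ 0.6526 -0.2331  0.0114] [369. 142.]
scene [ 1.1284 -0.1513  0.6804] 456.4841825739808
tube24_center 0.74 [0.4654 0.0774 0.0375] [324. 205.]
tube24_center 0.23 [0.637  0.0161 0.0076] [315. 284.]
tube34_center 0.74 [ 0.4598 -0.0645  0.031 ] [256. 215.]
tube44_center 0.89 [0.4425 0.261  0.0464] [403. 184.]
tube44_center 0.27 [0.6407 0.1041 0.0057] [362. 279.]
tube54_center 0.78 [ 0.4322 -0.2495  0.0291] [164. 219.]
tube54_center 0.66 [ 0.3207 -0.2982  0.0298] [140. 187.]
tube54_center 0.59 [ 0.4646 -0.3436  0.0297] [115. 237.]
markA 0.66 [0.6414 0.1075 0.0064] [363. 279.]
red_stop 0.58 [ 0.651  -0.2383  0.0089] [175. 313.]
[ 0.2218 -0.5843  0.2313] [ 2.0236  0.371  -2.0236] 0.08556321992433939 0.7
```

View pics/t0.png

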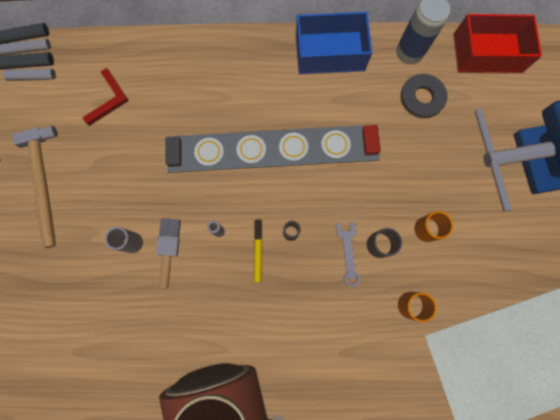

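View pics/s0.png

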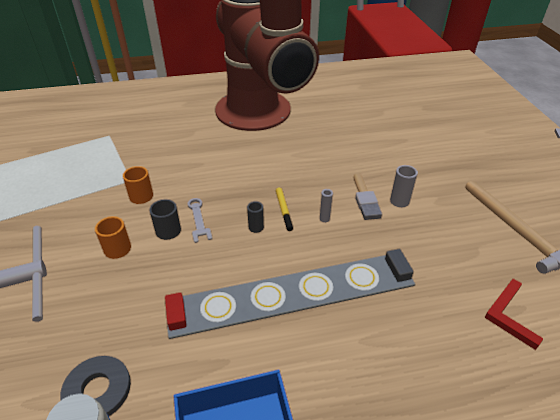

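The top view shows the four steel tubes:
- tube44 at (116,239)
- tube24 at (214,228)
- tube34 at (291,230)
- tube54, dark, at (385,243)

Two orange look-alikes at (437,225) and (421,306) could be taken for tube54; they are excluded. The other possible confusions are the red-ended bin and the ring at (424,95). The red block is at (371,140), so the marks from first to last are (336,144), (294,147), (251,149) and (209,152).

```bash
cat >> h.py <<'E'
from scipy.optimize import minimize
TB={24:.075,34:.060,44:.085,54:.065}
def sil(cam,D,z0,z1,xy):
    th=np.linspace(0,2*np.pi,40)[:-1]; pts=[pix(cam,[xy[0]+D/2*np.cos(t),xy[1]+D/2*np.sin(t),z]) for t in th for z in(z0,z1)]
    m=np.zeros((420*4,560*4),np.uint8); cv2.fillConvexPoly(m,cv2.convexHull(((np.array(pts)+.5)*4).astype(np.float32)).astype(np.int32),1)
    return cv2.resize(m.astype(np.float32),(560,420),interpolation=cv2.INTER_AREA)
def fit(cam,mask,D,z0,z1,xy):
    f=lambda p:np.abs(sil(cam,D,z0,z1,p/100)-mask).sum()/mask.sum()
    x=np.array(xy)*100; r=minimize(f,x,method="Nelder-Mead",options=dict(initial_simplex=[x,x+[.8,0],x+[0,.8]],xatol=.01)); return r.x/100,r.fun
def tube(cam,d,xy,z0=0.):
    best=None
    for c in cut_out(cam,f"tube{d}_center"):
        m=c["mask"]; v,u=np.argwhere(m).mean(0); 
        if np.linalg.norm([u,v]-pix(cam,[*xy,z0+TB[d]/2]))<15: return fit(cam,m.astype(np.float32),d/1000,z0,z0+TB[d],xy)
def marks(cam,im):
    hsv=cv2.cvtColor(im,cv2.COLOR_RGB2HSV); out=[]
    for y in MG:
        m=sil(cam,.075,.008,.009,y)>0; 
        k=((im[:,:,0]>150)&m).astype(np.float32); out.append(fit(cam,k,.062,.009,.009,y))
    return out
MG=[(.6465,-.161),(.642,-.072),(.638,.017),(.634,.106)]
G={24:(.467,.078),34:(.462,-.065),44:(.443,.260),54:(.434,-.2475)}
E
python3 - <<'E'
from h import *
np.set_printoptions(precision=4,suppress=True)
for cam in("top","scene"):
    im=get_image(cam); print(cam)
    for d in G: print(d,tube(cam,d,G[d]))
    for r in marks(cam,im): print("mark",r)
im=get_image("top"); cv2.imwrite("pics/c1.png",cv2.resize(im[120:270,95:455,::-1],None,fx=2.2,fy=2.2,interpolation=cv2.INTER_CUBIC))
from scipy.spatial.transform import Rotation as R
print(R.from_rotvec(ctrl.get_obs()["tool_rot"]).as_matrix())
E
```

```text
topTraceback (most recent call last):
  File "<stdin>", line 5, in <module>
  File "h.py", line 28, in tube
    if np.linalg.norm([u,v]-pix(cam,[*xy,z0+TB[d]/2]))<15: return fit(cam,m.astype(np.float32),d/1000,z0,z0+TB[d],xy)
                                                                  ~~~^^^^^^^^^^^^^^^^^^^^^^^^^^^^^^^^^^^^^^^^^^^^^^^^
  File "h.py", line 23, in fit
    x=np.array(xy)*100; r=minimize(f,x,method="Nelder-Mead",options=dict(initial_simplex=[x,x+[.8,0],x+[0,.8]],xatol=.01)); return r.x/100,r.fun
                          ~~~~~~~~^^^^^^^^^^^^^^^^^^^^^^^^^^^^^^^^^^^^^^^^^^^^^^^^^^^^^^^^^^^^^^^^^^^^^^^^^^^^^^^^^^^^^^^^
    res = _minimize_neldermead(fun, x0, args, callback, bounds=bounds,
                               **options)
    fxc = func(xc)
    fx = function(np.copy(x), *(wrapper_args + args))
  File "h.py", line 22, in <lambda>
    f=lambda p:np.abs(sil(cam,D,z0,z1,p/100)-mask).sum()/mask.sum()
                      ~~~^^^^^^^^^^^^^^^^^^^
  File "h.py", line 18, in sil
    th=np.linspace(0,2*np.pi,40)[:-1]; pts=[pix(cam,[xy[0]+D/2*np.cos(t),xy[1]+D/2*np.sin(t),z]) for t in th for z in(z0,z1)]
                                            ~~~^^^^^^^^^^^^^^^^^^^^^^^^^^^^^^^^^^^^^^^^^^^^^^^^^
  File "h.py", line 6, in pix
    c=calibration(cam); T=np.linalg.inv(np.array(c["cam_to_world"])); p=(T@np.append(P,1))[:3]
ValueError: time passes only in moves, steps and waits
```

```bash
sed -i 's/^from station import \*/from station import *\nimport functools\ncalibration=functools.lru_cache(None)(calibration)/' h.py
cat > m.py <<'E'
from h import *
np.set_printoptions(precision=4,suppress=True)
for cam in("top","scene"):
    im=get_image(cam); print(cam)
    for d in G: print(d,tube(cam,d,G[d]))
    for r in marks(cam,im): print("mark",r)
im=get_image("top"); cv2.imwrite("pics/c1.png",cv2.resize(im[120:270,95:455,::-1],None,fx=2.2,fy=2.2,interpolation=cv2.INTER_CUBIC))
from scipy.spatial.transform import Rotation as R
print(R.from_rotvec(ctrl.get_obs()["tool_rot"]).as_matrix(),ctrl.get_obs()["t"])
E
python3 m.py
```

```text
top
24 (array([0.4642, 0.0802]), np.float64(0.0574776791036129))
34 None
44 (array([0.442 , 0.2597]), np.float64(0.05811688303947449))
54 (array([ 0.4351, -0.2446]), np.float64(0.43719160556793213))
mark (array([ 0.6494, -0.1632]), np.float64(0.07150248438119888))
mark (array([ 0.6449, -0.0731]), np.float64(0.07530991733074188))
mark (array([0.64  , 0.0171]), np.float64(0.06834016740322113))
mark (array([0.635 , 0.1066]), np.float64(0.06681743264198303))
scene
24 (array([0.4654, 0.0815]), np.float64(0.0755208358168602))
34 (array([ 0.4621, -0.065 ]), np.float64(0.15986394882202148))
44 (array([0.4444, 0.2607]), np.float64(0.0719209536910057))
54 None
mark (array([ 0.6507, -0.1639]), np.float64(0.04933061823248863))
mark (array([ 0.6462, -0.0743]), np.float64(0.06180383637547493))
mark (array([0.6413, 0.0152]), np.float64(0.052028365433216095))
mark (array([0.637, 0.105]), np.float64(0.05085784196853638))
[[-0.      0.3549 -0.9349]
 [ 0.0001 -0.9349 -0.3549]
 [-1.     -0.0001 -0.    ]] 1.35
```

View pics/c1.png

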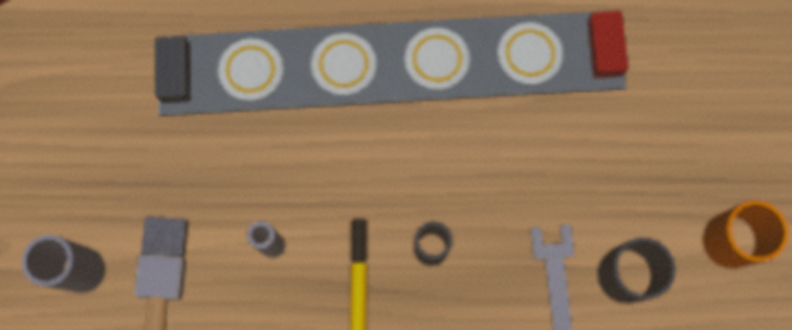

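The crop confirms the choice: steel tubes at crop (60,260), (262,237), (433,243) and (635,270). The orange ring at (745,232) is excluded, and red is at the right end. Mark spacing measures 90 mm, as it must. I'll turn the jaws across the strip while refining the dark tubes next.

Call:
arm_command:
  plan:
    - [[0,0,0,-6.56,0,0,0.085],[0,0,0,-6.56,0,0,0.085],[0,0,0,-6.56,0,0,0.085],[0,0,0,-6.56,0,0,0.085],[0,0,0,-6.56,0,0,0.085],[0,0,0,-6.56,0,0,0.085],[0,0,0,-6.56,0,0,0.085],[0,0,0,-6.56,0,0,0.085],[0,0,0,-6.56,0,0,0.085],[0,0,0,-6.56,0,0,0.085],[0,0,0,-6.56,0,0,0.085]]
  squeeze: 40

```text
t: 2.27
tool_pos: [0.2218, -0.5843, 0.2313]
tool_rot: [1.126, 1.26, -1.126]
contact_force: [-1.1, 0.1, -0.3]
opening: 0.0849
```

```bash
cat >> h.py <<'E'
from scipy.spatial.transform import Rotation as R
def dark(cam,im,d,xy,z0=0.,thr=90):
    roi=sil(cam,d/1000+.024,z0,z0+TB[d],xy)>0
    k=(im.max(2)<thr)&roi; k=cv2.morphologyEx(k.astype(np.uint8),cv2.MORPH_OPEN,np.ones((2,2)))
    n,l,s,_=cv2.connectedComponentsWithStats(k); k=(l==1+s[1:,4].argmax()).astype(np.uint8)
    h=cv2.convexHull(cv2.findNonZero(k)); m=np.zeros((420,560),np.float32); cv2.fillConvexPoly(m,h,1)
    return fit(cam,m,d/1000,z0,z0+TB[d],xy)
def go(P,ang=3.0):
    o=ctrl.get_obs(); M=R.from_rotvec(o["tool_rot"]); a=np.radians(ang)
    y=np.array([np.cos(a),np.sin(a),0]); x=np.array([0,0,-1.]); T=R.from_matrix(np.c_[x,y,np.cross(x,y)])
    print("t",round(o["t"],2),"pos",o["tool_pos"].round(4) if hasattr(o["tool_pos"],"round") else o["tool_pos"],"open",round(o["opening"],4),"F",np.round(o["contact_force"],1))
    print("mm",(M.inv().apply(np.array(P)-o["tool_pos"])*1000).round(1),"deg",np.degrees((M.inv()*T).as_rotvec()).round(2))
E
python3 - <<'E'
from h import *
np.set_printoptions(precision=4,suppress=True)
for cam in("top","scene"):
    im=get_image(cam)
    for d in (34,54):print(cam,d,[dark(cam,im,d,G[d],thr=t) for t in(80,95)])
go([.434,-.247,.15])
E
```

```text
top 34 [(array([ 0.4597, -0.0666]), np.float64(2.6066176891326904)), (array([ 0.4616, -0.0671]), np.float64(1.4355158805847168))]
top 54 [(array([ 0.4334, -0.2466]), np.float64(1.0917168855667114)), (array([ 0.4334, -0.2466]), np.float64(0.10379605740308762))]
scene 34 [(array([ 0.4669, -0.065 ]), np.float64(0.1310572624206543)), (array([ 0.4676, -0.0652]), np.float64(0.10305139422416687))]
scene 54 [(array([ 0.4393, -0.244 ]), np.float64(0.10171695798635483)), (array([ 0.4406, -0.244 ]), np.float64(0.070887990295887))]
t 2.37 pos [ 0.2218 -0.5843  0.2313] open 0.0846 F [ 0.2 -0.1  0.6]
mm [  81.3  246.7 -313. ] deg [ 3.07 -0.    0.  ]
```

Call:
arm_command:
  plan:
    - [[4,0,0,3,0,0,0.085]]

```text
t: 2.45
tool_pos: [0.2233, -0.59, 0.1998]
tool_rot: [1.162, 1.216, -1.178]
contact_force: [0.0, -2.3, 1.8]
opening: 0.0853
```

```bash
python3 - <<'E'
from h import *
np.set_printoptions(precision=4,suppress=True)
out=[]
for cam,z in(("top",8),("scene",8)):
    im=get_image(cam)
    for d in (34,54):
        print(cam,d,[dark(cam,im,d,G[d],thr=t) for t in(110,125)])
        u,v=pix(cam,[*G[d],.03]).astype(int); c=im[v-32:v+32,u-32:u+32].copy(); out.append(cv2.resize(c,(380,290),interpolation=cv2.INTER_NEAREST))
cv2.imwrite("pics/d.png",np.vstack([np.hstack(out[:2]),np.hstack(out[2:])])[:,:,::-1])
go([.434,-.246,.15])
E
```

```text
top 34 [(array([ 0.4596, -0.0673]), np.float64(0.10327061265707016)), (array([ 0.46  , -0.0673]), np.float64(0.053187087178230286))]
top 54 [(array([ 0.4344, -0.2471]), np.float64(0.05000000074505806)), (array([ 0.4344, -0.2471]), np.float64(0.031575899571180344))]
scene 34 [(array([ 0.4674, -0.0652]), np.float64(0.09005801379680634)), (array([ 0.466 , -0.0649]), np.float64(0.06391170620918274))]
scene 54 [(array([ 0.4405, -0.244 ]), np.float64(0.06324925273656845)), (array([ 0.4406, -0.2442]), np.float64(0.042865853756666183))]
t 2.55 pos [ 0.2209 -0.5808  0.1834] open 0.0847 F [-0.5  1.6 -1.2]
mm [  36.4  229.9 -323.2] deg [-0.1  -0.62  0.12]
```

View pics/d.png

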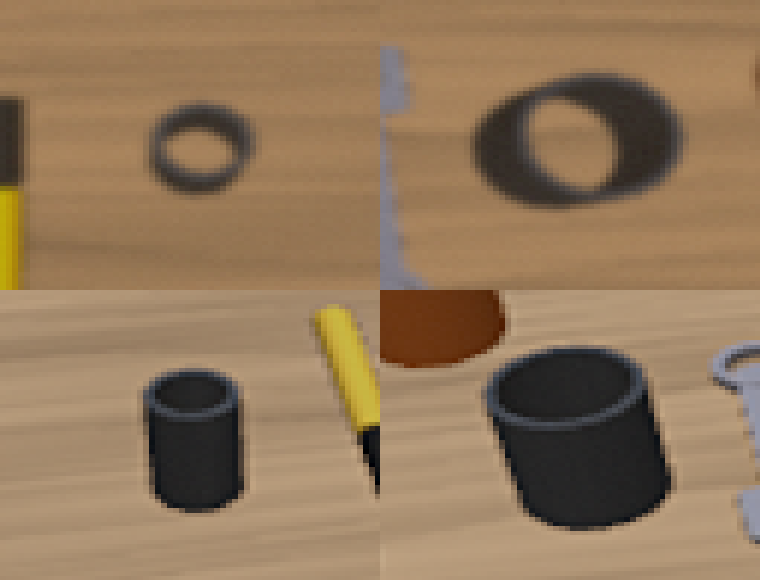

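Call:
arm_command:
  plan:
    - [[0.0025,0.0233,-0.0323,0,0,0,0.085],[0.0025,0.0233,-0.0323,0,0,0,0.085],[0.0025,0.0233,-0.0323,0,0,0,0.085],[0.0025,0.0233,-0.0323,0,0,0,0.085],[0.0025,0.0233,-0.0323,0,0,0,0.085],[0.0025,0.0233,-0.0323,0,0,0,0.085],[0.0025,0.0233,-0.0323,0,0,0,0.085],[0.0025,0.0233,-0.0323,0,0,0,0.085],[0.0025,0.0233,-0.0323,0,0,0,0.085],[0.0025,0.0233,-0.0323,0,0,0,0.085],[0,0,0,0,0,0,0.085]]

```text
t: 3.47
tool_pos: [0.4464, -0.2367, 0.1707]
tool_rot: [1.196, 1.232, -1.181]
contact_force: [-0.3, 0.2, 0.0]
opening: 0.0851
```

```bash
python3 -c "
from h import *
go([.4375,-.2457,.022])"
```

```text
t 3.47 pos [ 0.4464 -0.2367  0.1707] open 0.0851 F [-0.3  0.2  0. ]
mm [148.6  -9.2  10.5] deg [-1.25 -0.68 -0.05]
```

Call:
arm_command:
  plan:
    - [[0.02,-0.005,0.005,-1.25,-0.68,0,0.085],[0.02,-0.004,0.0055,0,0,0,0.085],[0.015,0,0,0,0,0,0.085],[0,0,0,0,0,0,0.085]]

```text
t: 3.8
tool_pos: [0.4418, -0.2463, 0.1211]
tool_rot: [1.164, 1.228, -1.163]
contact_force: [-0.2, 0.5, -0.3]
opening: 0.0852
```

```bash
python3 -c "
from h import *
go([.4375,-.2457,.022])"
```

```text
t 3.8 pos [ 0.4418 -0.2463  0.1211] open 0.0852 F [-0.2  0.5 -0.3]
mm [99.  -4.8 -1.4] deg [ 0.4   0.33 -0.36]
```

Call:
arm_command:
  plan:
    - [[0.015,-0.0045,-0.001,0.4,0.33,-0.36,0.085],[0.018,0,0,0,0,0,0.085],[0.018,0,0,0,0,0,0.085],[0.018,0,0,0,0,0,0.085],[0.014,0,0,0,0,0,0.085],[0.01,0,0,0,0,0,0.085],[0.006,0,0,0,0,0,0.085],[0,0,0,0,0,0,0.085]]

```text
t: 4.47
tool_pos: [0.4386, -0.251, 0.0237]
tool_rot: [1.176, 1.223, -1.176]
contact_force: [0.8, 0.1, 1.0]
opening: 0.0851
```

```bash
python3 -c "
from h import *
go([.4375,-.2457,.022])
im=save('top','g1')
a=save('scene','g1s')
cv2.imwrite('pics/g1c.png',cv2.resize(np.hstack([im[180:300,330:450],a[150:270,90:210]])[:,:,::-1],(800,400)))
"
```

```text
t 4.47 pos [ 0.4386 -0.251   0.0237] open 0.0851 F [0.8 0.1 1. ]
mm [ 1.7 -0.9 -5.4] deg [-0.49  0.28 -0.25]
```

View pics/g1c.png

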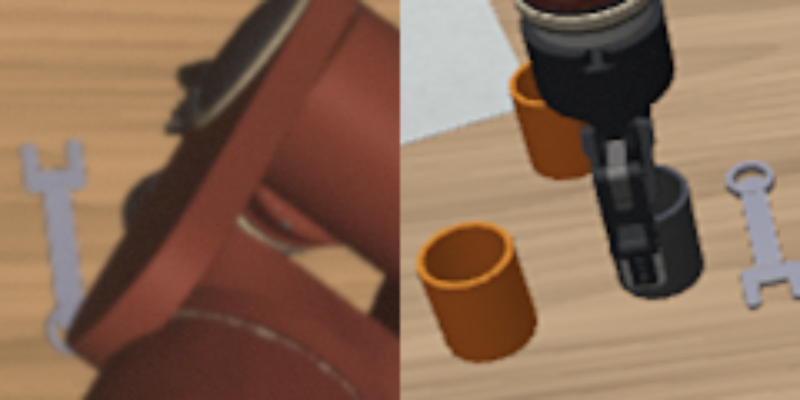

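Scene crop: the jaws straddle the dark tube, front finger at crop (640,260), slightly left (−y) of the tube axis, in line with the −5 mm measured. I'll correct and close.

Call:
arm_command:
  plan:
    - [[0.001,0,-0.0054,-0.4,0.2,-0.2,0.085],[0,0,0,0,0,0,0.085]]

```text
t: 4.73
tool_pos: [0.4404, -0.2468, 0.026]
tool_rot: [1.171, 1.226, -1.17]
contact_force: [-0.5, 0.2, 0.1]
opening: 0.0847
```

```bash
python3 -c "
from h import *
go([.4375,-.2457,.022])"
```

```text
t 4.73 pos [ 0.4404 -0.2468  0.026 ] open 0.0847 F [-0.5  0.2  0.1]
mm [ 4.  -2.8 -1.3] deg [-0.08  0.26 -0.28]
```

Call:
arm_command:
  plan:
    - [[0,-0.002,-0.001,0,0,0,0.07],[0,0,0,0,0,0,0.062],[0,0,0,0,0,0,0.056],[0,0,0,0,0,0,0.05],[0,0,0,0,0,0,0.045],[0,0,0,0,0,0,0.045],[0,0,0,0,0,0,0.045],[0,0,0,0,0,0,0.045]]
  squeeze: 40

```text
t: 5.4
tool_pos: [0.4392, -0.2464, 0.0286]
tool_rot: [1.169, 1.223, -1.169]
contact_force: [0.2, -0.3, 0.5]
opening: 0.0529
```

```bash
python3 -c "
from h import *
go([.4375,-.2457,.022])
im=get_image('scene'); cv2.imwrite('pics/g2.png',cv2.resize(im[130:270,80:220,::-1],(560,560),interpolation=cv2.INTER_CUBIC))"
```

```text
t 5.4 pos [ 0.4392 -0.2464  0.0286] open 0.0529 F [ 0.2 -0.3  0.5]
mm [ 6.6 -1.7 -0.8] deg [-0.01  0.44 -0.41]
```

View pics/g2.png

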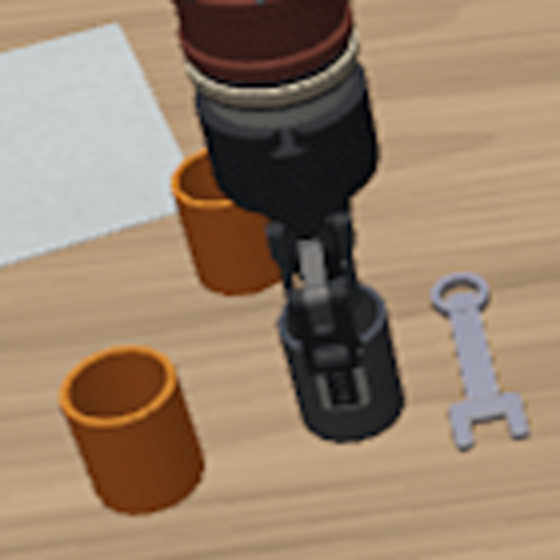

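Gripped at 53 mm opening with the pad centred on the tube at crop (342,390). Lifting.

Call:
arm_command:
  plan:
    - [[-0.01,0,0,0,0,0,0.045],[-0.02,0,0,0,0,0,0.045],[-0.025,0,0,0,0,0,0.045],[-0.03,0,0,0,0,0,0.045],[-0.025,0,0,0,0,0,0.045],[-0.01,0,0,0,0,0,0.045]]

```text
t: 5.95
tool_pos: [0.434, -0.2418, 0.1479]
tool_rot: [1.172, 1.239, -1.172]
contact_force: [0.6, -0.4, -1.7]
opening: 0.0526
```

```bash
python3 -c "
from h import *
go([.636,.105,.15])"
```

```text
t 5.95 pos [ 0.434  -0.2418  0.1479] open 0.0526 F [ 0.6 -0.4 -1.7]
mm [  -1.8  219.7 -335.9] deg [-0.03 -0.19  0.22]
```

Call:
arm_command:
  plan:
    - [[0,0.009,-0.014,0,0,0,0.045],[0,0.018,-0.0275,0,0,0,0.045],[0,0.018,-0.0275,0,0,0,0.045],[0,0.018,-0.0275,0,0,0,0.045],[0,0.018,-0.0275,0,0,0,0.045],[0,0.018,-0.0275,0,0,0,0.045],[0,0.018,-0.0275,0,0,0,0.045],[0,0.018,-0.0275,0,0,0,0.045],[0,0.018,-0.0275,0,0,0,0.045],[0,0.018,-0.0275,0,0,0,0.045],[0,0.018,-0.0275,0,0,0,0.045],[0,0.018,-0.0275,0,0,0,0.045],[0,0.01,-0.015,0,0,0,0.045],[0,0,0,0,0,0,0.045],[0,0,0,0,0,0,0.045]]

```text
t: 7.2
tool_pos: [0.6401, 0.1162, 0.1425]
tool_rot: [1.17, 1.236, -1.18]
contact_force: [-0.7, -0.1, -2.7]
opening: 0.0528
```

```bash
python3 -c "
from h import *
go([.636,.105,.065])"
```

```text
t 7.2 pos [0.6401 0.1162 0.1425] open 0.0528 F [-0.7 -0.1 -2.7]
mm [77.6 -4.  11. ] deg [-0.28  0.03  0.45]
```

Call:
arm_command:
  plan:
    - [[0.01,-0.002,0.005,0,0,0.3,0.045],[0.015,-0.002,0.005,0,0,0,0.045],[0.015,0,0,0,0,0,0.045],[0.015,0,0,0,0,0,0.045],[0.01,0,0,0,0,0,0.045],[0.005,0,0,0,0,0,0.045],[0,0,0,0,0,0,0.045],[0,0,0,0,0,0,0.045]]

```text
t: 7.87
tool_pos: [0.6301, 0.0967, 0.0638]
tool_rot: [1.173, 1.232, -1.188]
contact_force: [-0.2, -0.6, -2.3]
opening: 0.0531
```

```bash
python3 -c "
from h import *
go([.636,.105,.0376])
im=save('scene','p1'); cv2.imwrite('pics/p1c.png',cv2.resize(im[200:330,280:440,::-1],(640,520),interpolation=cv2.INTER_CUBIC))
P=[.6365,.1055];z=.0645-.0286
print(dark('scene',im,54,P,z,60),dark('scene',im,54,P,z,90))
"
```

```text
t 7.87 pos [0.6301 0.0967 0.0638] open 0.0531 F [-0.2 -0.6 -2.3]
mm [26.1  6.5 -8.1] deg [-0.7   0.18  0.51]
(array([0.62884619, 0.10592407]), np.float64(0.29016900062561035)) (array([0.6297373 , 0.10154639]), np.float64(0.3034258186817169))
```

View pics/p1c.png

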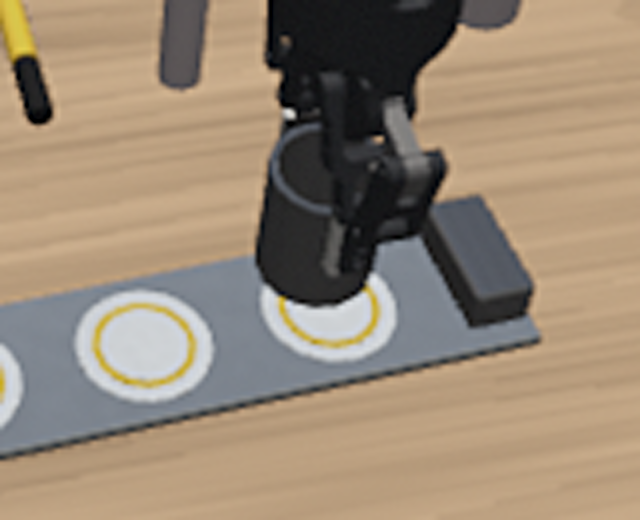

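The tube hangs over mark 4 at crop (328,310), about 8 mm short in +y and 6 mm in +x. Correcting.

Call:
arm_command:
  plan:
    - [[0,0.005,-0.006,-0.6,0.1,0.4,0.045],[0,0,0,0,0,0,0.045],[0,0,0,0,0,0,0.045],[0,0,0,0,0,0,0.045]]

```text
t: 8.25
tool_pos: [0.6377, 0.1038, 0.0674]
tool_rot: [1.172, 1.229, -1.168]
contact_force: [0.7, -0.3, -1.9]
opening: 0.0527
```

```bash
python3 -c "
from h import *
for i in range(3): go([.636,.105,.0376]); get_image('scene')
"
```

```text
t 8.25 pos [0.6377 0.1038 0.0674] open 0.0527 F [ 0.7 -0.3 -1.9]
mm [29.8 -1.8 -1.3] deg [-0.01  0.07 -0.28]
t 8.3 pos [0.6378 0.1038 0.0675] open 0.0528 F [-0.1  0.5 -1.8]
mm [29.9 -1.9 -1.3] deg [-0.01  0.07 -0.29]
t 8.35 pos [0.6376 0.1037 0.0673] open 0.0533 F [-0.3 -0.6 -2.1]
mm [29.7 -1.7 -1.4] deg [-0.02  0.07 -0.27]
```

Call:
arm_command:
  plan:
    - [[0.006,-0.0015,-0.0012,0,0,-0.2,0.045],[0.006,0,0,0,0,0,0.045],[0.006,0,0,0,0,0,0.045],[0.004,0,0,0,0,0,0.045],[0,0,0,0,0,0,0.045],[0,0,0,0,0,0,0.045],[0,0,0,0,0,0,0.045]]

```text
t: 8.98
tool_pos: [0.6345, 0.1048, 0.0411]
tool_rot: [1.169, 1.234, -1.173]
contact_force: [-0.7, 0.3, -2.4]
opening: 0.053
```

```bash
python3 -c "
from h import *
go([.636,.105,.0376]); get_image('scene'); go([.636,.105,.0376])
"
```

```text
t 8.98 pos [0.6345 0.1048 0.0411] open 0.053 F [-0.7  0.3 -2.4]
mm [ 3.5  1.5 -0.2] deg [-0.03  0.07  0.14]
t 9.03 pos [0.6346 0.1048 0.0412] open 0.0529 F [-0.3  0.8 -2.6]
mm [ 3.6  1.5 -0.2] deg [-0.02  0.08  0.14]
```

Now 3.5 mm above the expected touch height; lower slowly until the force shows contact.

Call:
arm_command:
  plan:
    - [[0.001,0.001,0,0,0,0,0.045],[0.001,0,0,0,0,0,0.045],[0.001,0,0,0,0,0,0.045],[0.001,0,0,0,0,0,0.045],[0,0,0,0,0,0,0.045]]

```text
t: 9.45
tool_pos: [0.6366, 0.1048, 0.038]
tool_rot: [1.17, 1.232, -1.172]
contact_force: [-0.2, -0.7, -2.6]
opening: 0.0528
```

```bash
python3 -c "
from h import *
get_image('scene'); go([.636,.105,.0376])
im=save('scene','p2'); cv2.imwrite('pics/p2c.png',cv2.resize(im[200:330,280:440,::-1],(640,520),interpolation=cv2.INTER_CUBIC))
"
```

```text
t 9.5 pos [0.6367 0.1048 0.0381] open 0.0527 F [ 0.4  0.3 -2.5]
mm [ 0.5 -0.7 -0.3] deg [-0.03  0.08  0.  ]
```

View pics/p2c.png

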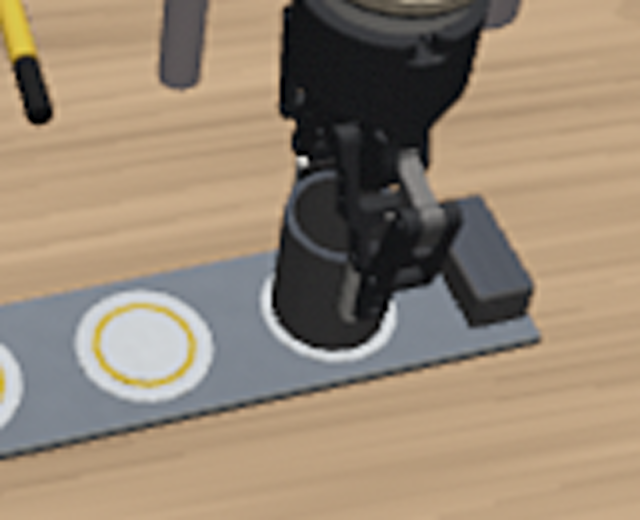

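Tube base is inside the mark with an even white margin (crop 330,340). Force is still −2.5 N, so it is hanging a fraction above the surface. Lowering further.

Call:
arm_command:
  plan:
    - [[0.001,-0.0005,0,0,0,0,0.045],[0.001,0,0,0,0,0,0.045],[0,0,0,0,0,0,0.045]]

```text
t: 9.8
tool_pos: [0.6365, 0.1049, 0.0369]
tool_rot: [1.171, 1.232, -1.171]
contact_force: [0.8, 1.2, -1.8]
opening: 0.0529
```

```bash
python3 -c "
from h import *
get_image('scene'); go([.636,.105,.0376])
"
```

```text
t 9.85 pos [0.6365 0.1049 0.0368] open 0.0526 F [ 0.3 -0.7 -1. ]
mm [-0.8 -0.5 -0.1] deg [-0.03  0.06 -0.05]
```

Call:
arm_command:
  plan:
    - [[0.0008,0,0,0,0,0,0.045],[0.0003,0,0,0,0,0,0.045]]

```text
t: 10.02
tool_pos: [0.6367, 0.1051, 0.0368]
tool_rot: [1.171, 1.232, -1.171]
contact_force: [-0.4, -0.2, -0.4]
opening: 0.053
```

```bash
python3 -c "
from h import *
get_image('scene'); go([.636,.105,.0376])
"
```

```text
t 10.07 pos [0.6367 0.1051 0.0368] open 0.0529 F [-2.5  0.4  1.8]
mm [-0.8 -0.7  0.1] deg [-0.03  0.05 -0.05]
```

Resting (force now +1.8 N). Release and lift straight up.

Call:
arm_command:
  plan:
    - [[0,0,0,0,0,0,0.056],[0,0,0,0,0,0,0.06],[0,0,0,0,0,0,0.068],[0,0,0,0,0,0,0.076],[0,0,0,0,0,0,0.085],[0,0,0,0,0,0,0.085],[0,0,0,0,0,0,0.085],[-0.01,0,0,0,0,0,0.085],[-0.02,0,0,0,0,0,0.085],[-0.02,0,0,0,0,0,0.085],[-0.025,0,0,0,0,0,0.085],[-0.025,0,0,0,0,0,0.085],[-0.02,0,0,0,0,0,0.085],[0,0,0,0,0,0,0.085],[0,0,0,0,0,0,0.085]]

```text
t: 11.32
tool_pos: [0.637, 0.105, 0.1659]
tool_rot: [1.172, 1.229, -1.168]
contact_force: [-0.5, 0.2, -0.1]
opening: 0.0849
```

```bash
python3 -c "
from h import *
get_image('scene'); go([.443,.260,.16])
im=save('scene','p3')
print(dark('scene',im,54,[.637,.105],.009,90),dark('scene',im,54,[.637,.105],.009,110))
"
```

```text
t 11.37 pos [0.6374 0.105  0.1663] open 0.085 F [0.4 0.  0.8]
mm [   5.1 -186.2 -164.8] deg [-0.04  0.06 -0.3 ]
(array([0.63954424, 0.10583206]), np.float64(0.10468749701976776)) (array([0.6411201 , 0.10543249]), np.float64(0.06929012387990952))
```

Call:
arm_command:
  plan:
    - [[0,-0.009,-0.008,0,0,0,0.085],[0,-0.018,-0.016,0,0,0,0.085],[0,-0.022,-0.0195,0,0,0,0.085],[0,-0.022,-0.0195,0,0,0,0.085],[0,-0.022,-0.0195,0,0,0,0.085],[0,-0.022,-0.0195,0,0,0,0.085],[0,-0.022,-0.0195,0,0,0,0.085],[0,-0.02,-0.0175,0,0,0,0.085],[0,-0.014,-0.0125,0,0,0,0.085],[0,-0.007,-0.006,0,0,0,0.085],[0,0,0,0,0,0,0.085],[0,0,0,0,0,0,0.085],[0,0,0,0,0,0,0.085]]

```text
t: 12.5
tool_pos: [0.425, 0.2579, 0.1427]
tool_rot: [1.149, 1.252, -1.201]
contact_force: [0.2, 0.7, 0.8]
opening: 0.0846
```

```bash
python3 -c "
from h import *
get_image('scene'); go([.443,.260,.03]); 
"
```

```text
t 12.55 pos [0.4252 0.2577 0.1427] open 0.0851 F [0.5 0.2 0.8]
mm [112.   21.7  -2.3] deg [-0.11  0.44  1.98]
```

Call:
arm_command:
  plan:
    - [[0.005,0.007,-0.001,0,0.4,2,0.085],[0.01,0.007,-0.001,0,0,0,0.085],[0.01,0.005,0,0,0,0,0.085],[0.005,0,0,0,0,0,0.085],[0,0,0,0,0,0,0.085],[0,0,0,0,0,0,0.085]]

```text
t: 13.05
tool_pos: [0.4493, 0.2575, 0.1112]
tool_rot: [1.178, 1.226, -1.176]
contact_force: [0.8, 0.3, 0.5]
opening: 0.0852
```

```bash
python3 -c "
from h import *
get_image('scene'); go([.443,.260,.03]); 
"
```

```text
t 13.1 pos [0.4492 0.2574 0.1112] open 0.085 F [ 0.1 -0.4 -0.5]
mm [81.1 -6.2 -3. ] deg [-0.52  0.08 -0.14]
```

Call:
arm_command:
  plan:
    - [[0.005,-0.005,-0.0025,-0.5,0,0,0.085],[0.012,0,0,0,0,0,0.085],[0.015,0,0,0,0,0,0.085],[0.015,0,0,0,0,0,0.085],[0.015,0,0,0,0,0,0.085],[0.009,0,0,0,0,0,0.085],[0.004,0,0,0,0,0,0.085],[0,0,0,0,0,0,0.085],[0,0,0,0,0,0,0.085]]

```text
t: 13.85
tool_pos: [0.4431, 0.2608, 0.0316]
tool_rot: [1.171, 1.231, -1.165]
contact_force: [-0.4, 0.7, 0.9]
opening: 0.085
```

```bash
python3 -c "
from h import *
get_image('scene'); go([.443,.260,.03]); 
"
```

```text
t 13.9 pos [0.4432 0.2609 0.0318] open 0.0849 F [-0.5  0.1  0.9]
mm [ 1.8 -0.2  0.8] deg [ 0.15  0.   -0.33]
```

Well placed; close.

Call:
arm_command:
  plan:
    - [[0.001,0,0.0008,0,0,-0.3,0.07],[0,0,0,0,0,0,0.06],[0,0,0,0,0,0,0.05],[0,0,0,0,0,0,0.046],[0,0,0,0,0,0,0.042],[0,0,0,0,0,0,0.035],[0,0,0,0,0,0,0.035],[0,0,0,0,0,0,0.035]]

```text
t: 14.57
tool_pos: [0.4451, 0.2608, 0.0338]
tool_rot: [1.172, 1.233, -1.164]
contact_force: [-0.6, 0.4, 0.2]
opening: 0.0436
```

```bash
python3 -c "
from h import *
get_image('scene'); go([.443,.260,.03]); 
"
```

```text
t 14.62 pos [0.4451 0.2608 0.0338] open 0.0436 F [-0.3 -0.4 -0.7]
mm [ 3.8 -2.1  0.7] deg [ 0.15 -0.1  -0.27]
```

Call:
arm_command:
  plan:
    - [[-0.008,0,0,0,0,0,0.035],[-0.018,0,0,0,0,0,0.035],[-0.025,0,0,0,0,0,0.035],[-0.03,0,0,0,0,0,0.035],[-0.03,0,0,0,0,0,0.035],[-0.015,0,0,0,0,0,0.035],[0,0,0,0,0,0,0.035],[0,0,0,0,0,0,0.035]]

```text
t: 15.28
tool_pos: [0.4414, 0.2591, 0.1637]
tool_rot: [1.166, 1.236, -1.171]
contact_force: [-0.7, -0.2, -3.3]
opening: 0.0436
```

```bash
python3 -c "
from h import *
get_image('scene'); go([.6407,.017,.16]); 
"
```

```text
t 15.33 pos [0.4415 0.2592 0.1636] open 0.0437 F [ 0.9 -0.8 -1.9]
mm [  3.4 185.6 252.7] deg [0.15 0.07 0.15]
```

Call:
arm_command:
  plan:
    - [[0,0.006,0.01,0,0,0,0.035],[0,0.013,0.02,0,0,0,0.035],[0,0.017,0.026,0,0,0,0.035],[0,0.017,0.026,0,0,0,0.035],[0,0.017,0.026,0,0,0,0.035],[0,0.017,0.026,0,0,0,0.035],[0,0.017,0.026,0,0,0,0.035],[0,0.017,0.026,0,0,0,0.035],[0,0.017,0.026,0,0,0,0.035],[0,0.013,0.02,0,0,0,0.035],[0,0.006,0.01,0,0,0,0.035],[0,0,0,0,0,0,0.035],[0,0,0,0,0,0,0.035],[0,0,0,0,0,0,0.035]]

```text
t: 16.5
tool_pos: [0.6063, 0.0057, 0.1318]
tool_rot: [1.142, 1.266, -1.204]
contact_force: [-0.4, -0.8, -2.6]
opening: 0.0434
```

```bash
python3 -c "
from h import *
get_image('scene'); go([.6407,.017,.07]); 
"
```

```text
t 16.55 pos [0.606  0.0061 0.1317] open 0.0437 F [ 0.3  0.2 -1.6]
mm [59.9 38.2 -9.1] deg [0.24 0.17 2.72]
```

Call:
arm_command:
  plan:
    - [[0,0.01,-0.003,0,0,1.3,0.035],[0,0.012,-0.003,0,0,1.3,0.035],[0.005,0.01,-0.002,0,0,0,0.035],[0.01,0.004,0,0,0,0,0.035],[0.01,0,0,0,0,0,0.035],[0.01,0,0,0,0,0,0.035],[0,0,0,0,0,0,0.035],[0,0,0,0,0,0,0.035],[0,0,0,0,0,0,0.035]]

```text
t: 17.3
tool_pos: [0.6426, 0.024, 0.0922]
tool_rot: [1.162, 1.235, -1.158]
contact_force: [0.0, 0.3, -2.8]
opening: 0.0437
```

```bash
python3 -c "
from h import *
get_image('scene'); go([.6407,.017,.043]); 
"
```

```text
t 17.35 pos [0.6427 0.024  0.0924] open 0.0438 F [-0.6 -0.8 -3.1]
mm [49.4 -2.6  6.7] deg [ 0.73  0.07 -0.26]
```

Call:
arm_command:
  plan:
    - [[0.005,-0.002,0.006,0.7,0,-0.2,0.035],[0.01,0,0,0,0,0,0.035],[0.01,0,0,0,0,0,0.035],[0.01,0,0,0,0,0,0.035],[0.005,0,0,0,0,0,0.035],[0.002,0,0,0,0,0,0.035],[0,0,0,0,0,0,0.035],[0,0,0,0,0,0,0.035]]

```text
t: 18.02
tool_pos: [0.6408, 0.0162, 0.0461]
tool_rot: [1.172, 1.231, -1.172]
contact_force: [-0.6, 0.1, -3.0]
opening: 0.0439
```

```bash
python3 -c "
from h import *
get_image('scene'); go([.6407,.017,.043]); 
"
```

```text
t 18.07 pos [0.6407 0.0162 0.0461] open 0.0439 F [-0.3  0.4 -2. ]
mm [ 3.1 -0.  -0.8] deg [-0.12  0.08 -0.06]
```

Call:
arm_command:
  plan:
    - [[0.001,0,-0.0008,0,0,0,0.035],[0.001,0,0,0,0,0,0.035],[0.001,0,0,0,0,0,0.035],[0.001,0,0,0,0,0,0.035],[0.0005,0,0,0,0,0,0.035],[0,0,0,0,0,0,0.035]]

```text
t: 18.57
tool_pos: [0.6424, 0.0173, 0.0435]
tool_rot: [1.173, 1.228, -1.169]
contact_force: [-0.5, -0.7, -2.1]
opening: 0.0435
```

```bash
python3 -c "
from h import *
get_image('scene'); go([.6407,.017,.043]); 
"
```

```text
t 18.62 pos [0.6424 0.0172 0.0436] open 0.0434 F [-0.5 -0.6 -2.6]
mm [ 0.6 -1.7  0.2] deg [-0.1   0.11 -0.3 ]
```

Call:
arm_command:
  plan:
    - [[0.001,-0.0012,0.0002,0,0,-0.2,0.035],[0.001,0,0,0,0,0,0.035],[0.0005,0,0,0,0,0,0.035],[0,0,0,0,0,0,0.035]]

```text
t: 18.95
tool_pos: [0.6416, 0.0168, 0.0421]
tool_rot: [1.171, 1.23, -1.171]
contact_force: [0.4, 0.5, -2.1]
opening: 0.0436
```

```bash
python3 -c "
from h import *
get_image('scene'); go([.6407,.017,.043]); 
"
```

```text
t 19.0 pos [0.6416 0.0168 0.042 ] open 0.0433 F [ 0.1 -0.1 -2.9]
mm [-1.  -0.9 -0.2] deg [-0.1   0.13 -0.13]
```

Call:
arm_command:
  plan:
    - [[0.0008,-0.0006,0,0,0,0,0.035],[0.0008,0,0,0,0,0,0.035],[0,0,0,0,0,0,0.035]]

```text
t: 19.25
tool_pos: [0.6418, 0.0167, 0.042]
tool_rot: [1.172, 1.228, -1.17]
contact_force: [-0.1, -0.4, -1.8]
opening: 0.0435
```

```bash
python3 -c "
from h import *
get_image('scene'); go([.6407,.017,.043]); 
"
```

```text
t 19.3 pos [0.6418 0.0167 0.0419] open 0.0436 F [-0.6 -0.5  1.2]
mm [-1.1 -1.1 -0.4] deg [-0.1   0.14 -0.22]
```

Contact (+1.2 N). Release and rise; spread only to 70 mm first.

Call:
arm_command:
  plan:
    - [[0,0,0,0,0,0,0.046],[0,0,0,0,0,0,0.05],[0,0,0,0,0,0,0.058],[0,0,0,0,0,0,0.068],[0,0,0,0,0,0,0.075],[0,0,0,0,0,0,0.075],[-0.01,0,0,0,0,0,0.075],[-0.02,0,0,0,0,0,0.075],[-0.025,0,0,0,0,0,0.075],[-0.03,0,0,0,0,0,0.075],[-0.025,0,0,0,0,0,0.075],[-0.015,0,0,0,0,0,0.075],[0,0,0,0,0,0,0.075],[0,0,0,0,0,0,0.075]]

```text
t: 20.47
tool_pos: [0.641, 0.0171, 0.1752]
tool_rot: [1.173, 1.227, -1.169]
contact_force: [0.3, -0.2, -0.8]
opening: 0.0753
```

```bash
python3 -c "
from h import *
im=save('scene','p5'); go([.464,-.066,.16])
cv2.imwrite('pics/p5c.png',cv2.resize(im[170:330,210:430,::-1],(770,560),interpolation=cv2.INTER_CUBIC))
"
```

```text
t 20.52 pos [0.6413 0.017  0.1754] open 0.0751 F [-0.2  0.2  1. ]
mm [  14.5 -181.3   73.9] deg [-0.1   0.15 -0.32]
```

View pics/p5c.png

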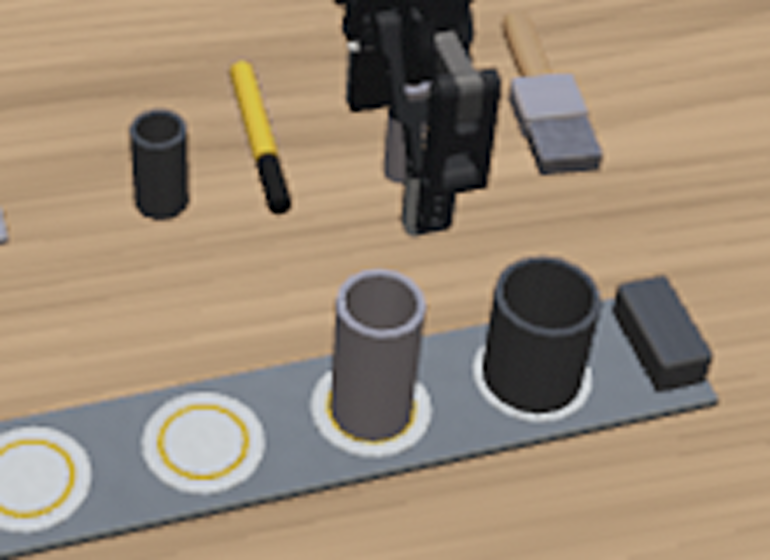

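tube44 base (crop 333–415) is centred in its mark (311–431). tube54 base (485–588) sits in (473–592). Both are good, standing and released. Next is tube34.

Call:
arm_command:
  plan:
    - [[0,-0.006,0.003,0,0,0,0.075],[0,-0.012,0.005,0,0,0,0.075],[0,-0.016,0.007,0,0,0,0.075],[0,-0.016,0.007,0,0,0,0.075],[0,-0.016,0.007,0,0,0,0.075],[0,-0.016,0.007,0,0,0,0.075],[0,-0.016,0.007,0,0,0,0.075],[0,-0.016,0.007,0,0,0,0.075],[0,-0.016,0.007,0,0,0,0.075],[0,-0.015,0.006,0,0,0,0.075],[0,-0.01,0.004,0,0,0,0.075],[0,-0.005,0.002,0,0,0,0.075],[0,0,0,0,0,0,0.075],[0,0,0,0,0,0,0.075],[0,0,0,0,0,0,0.075]]

```text
t: 21.77
tool_pos: [0.4598, -0.0617, 0.1488]
tool_rot: [1.159, 1.266, -1.196]
contact_force: [0.4, 0.4, 1.0]
opening: 0.0754
```

```bash
python3 -c "
from h import *
get_image('scene'); go([.464,-.066,.10])
"
```

```text
t 21.82 pos [ 0.4598 -0.0616  0.1488] open 0.0746 F [ 0.3  0.2 -0.6]
mm [48.6  5.8  5. ] deg [-0.09 -0.47  2.19]
```

Call:
arm_command:
  plan:
    - [[0.008,0.003,0.003,0,-0.4,2.2,0.075],[0.015,0.001,0.002,0,0,0,0.075],[0.015,0,0,0,0,0,0.075],[0.01,0,0,0,0,0,0.075],[0,0,0,0,0,0,0.075],[0,0,0,0,0,0,0.075]]

```text
t: 22.32
tool_pos: [0.4679, -0.0656, 0.1003]
tool_rot: [1.172, 1.231, -1.165]
contact_force: [0.3, -0.4, -1.1]
opening: 0.0751
```

```bash
python3 -c "
from h import *
get_image('scene'); go([.463,-.066,.02])
"
```

```text
t 22.37 pos [ 0.4678 -0.0656  0.1003] open 0.075 F [ 0.8  0.2 -0.5]
mm [80.3 -5.2  0.2] deg [ 0.1  -0.02 -0.29]
```

Call:
arm_command:
  plan:
    - [[0.005,-0.004,0,0,0,-0.2,0.075],[0.012,0,0,0,0,0,0.075],[0.015,0,0,0,0,0,0.075],[0.015,0,0,0,0,0,0.075],[0.015,0,0,0,0,0,0.075],[0.008,0,0,0,0,0,0.075],[0.004,0,0,0,0,0,0.075],[0,0,0,0,0,0,0.075],[0,0,0,0,0,0,0.075]]

```text
t: 23.12
tool_pos: [0.4668, -0.0665, 0.0247]
tool_rot: [1.172, 1.226, -1.163]
contact_force: [-0.5, -0.6, -0.1]
opening: 0.0753
```

```bash
python3 -c "
from h import *
get_image('scene'); go([.463,-.066,.02])
"
```

```text
t 23.17 pos [ 0.4669 -0.0665  0.0248] open 0.0751 F [-0.6 -0.6  0.2]
mm [ 4.8 -3.9 -0.8] deg [ 0.13  0.15 -0.52]
```

Call:
arm_command:
  plan:
    - [[0.003,-0.003,-0.0006,0,0,-0.4,0.07],[0,0,0,0,0,0,0.06],[0,0,0,0,0,0,0.05],[0,0,0,0,0,0,0.044],[0,0,0,0,0,0,0.039],[0,0,0,0,0,0,0.035],[0,0,0,0,0,0,0.028],[0,0,0,0,0,0,0.026],[0,0,0,0,0,0,0.026]]

```text
t: 23.92
tool_pos: [0.4657, -0.0667, 0.0248]
tool_rot: [1.169, 1.227, -1.166]
contact_force: [-1.1, 0.1, 0.6]
opening: 0.0327
```

```bash
python3 -c "
from h import *
get_image('scene'); go([.463,-.066,.02])
"
```

```text
t 23.97 pos [ 0.4657 -0.0667  0.0248] open 0.0323 F [ 0.  -0.2  1.4]
mm [ 4.8 -2.7 -0.9] deg [ 0.14  0.27 -0.36]
```

Call:
arm_command:
  plan:
    - [[-0.008,0,0,0,0,0,0.026],[-0.018,0,0,0,0,0,0.026],[-0.025,0,0,0,0,0,0.026],[-0.03,0,0,0,0,0,0.026],[-0.03,0,0,0,0,0,0.026],[-0.015,0,0,0,0,0,0.026],[0,0,0,0,0,0,0.026],[0,0.005,0,0,0,0,0.026],[0,0.012,0,0,0,0,0.026],[0,0.016,0,0,0,0,0.026],[0,0.016,0,0,0,0,0.026],[0,0.016,0,0,0,0,0.026],[0,0.016,0,0,0,0,0.026],[0,0.016,0,0,0,0,0.026],[0,0.016,0,0,0,0,0.026],[0,0.012,0,0,0,0,0.026],[0,0.006,0,0,0,0,0.026],[0,0,0,0,0,0,0.026],[0,0,0,0,0,0,0.026],[0,0,0,0,0,0,0.026]]

```text
t: 25.63
tool_pos: [0.5912, -0.055, 0.132]
tool_rot: [1.161, 1.258, -1.187]
contact_force: [-0.6, -0.4, -2.0]
opening: 0.0328
```

```bash
python3 -c "
from h import *
get_image('scene'); go([.6455,-.0744,.1])
"
```

```text
t 25.68 pos [ 0.5909 -0.0549  0.1319] open 0.0325 F [ 0.1  0.6 -0.8]
mm [30.3 54.3 22.6] deg [ 0.08 -0.37  1.56]
```

Call:
arm_command:
  plan:
    - [[0,0.008,0.003,0,-0.3,1.5,0.026],[0,0.014,0.006,0,0,0,0.026],[0,0.014,0.006,0,0,0,0.026],[0.005,0.01,0.004,0,0,0,0.026],[0.01,0.004,0.001,0,0,0,0.026],[0.01,0,0,0,0,0,0.026],[0,0,0,0,0,0,0.026],[0,0,0,0,0,0,0.026],[0,0,0,0,0,0,0.026]]

```text
t: 26.43
tool_pos: [0.6375, -0.0722, 0.1037]
tool_rot: [1.17, 1.238, -1.172]
contact_force: [-0.5, -0.0, -2.1]
opening: 0.0322
```

```bash
python3 -c "
from h import *
get_image('scene'); go([.6455,-.0744,.06])
"
```

```text
t 26.48 pos [ 0.6375 -0.0722  0.1038] open 0.0329 F [ 0.5  0.  -2.4]
mm [43.8  8.   2.7] deg [ 0.03 -0.11  0.23]
```

Call:
arm_command:
  plan:
    - [[0.005,0.004,0.002,0,0,0.2,0.026],[0.012,0.004,0.0005,0,0,0,0.026],[0.014,0,0,0,0,0,0.026],[0.014,0,0,0,0,0,0.026],[0.01,0,0,0,0,0,0.026],[0.005,0,0,0,0,0,0.026],[0,0,0,0,0,0,0.026],[0,0,0,0,0,0,0.026],[0,0,0,0,0,0,0.026]]

```text
t: 27.23
tool_pos: [0.6456, -0.0738, 0.0369]
tool_rot: [1.171, 1.236, -1.17]
contact_force: [-0.2, 0.4, -0.6]
opening: 0.0325
```

```bash
python3 -c "
from h import *
get_image('scene'); go([.6455,-.0744,.0338])
"
```

```text
t 27.28 pos [ 0.6458 -0.0739  0.0371] open 0.0322 F [-1.   0.4 -2. ]
mm [ 3.3 -0.3  0.5] deg [ 0.05 -0.12  0.04]
```

Call:
arm_command:
  plan:
    - [[0.001,-0.0003,0.0004,0,0,0,0.026],[0.001,-0.0003,0,0,0,0,0.026],[0.001,-0.0003,0,0,0,0,0.026],[0.001,-0.0003,0,0,0,0,0.026],[0.001,-0.0003,0,0,0,0,0.026],[0,0,0,0,0,0,0.026]]

```text
t: 27.78
tool_pos: [0.6464, -0.0749, 0.0352]
tool_rot: [1.173, 1.231, -1.166]
contact_force: [0.0, 0.5, -2.0]
opening: 0.0326
```

```bash
python3 -c "
from h import *
get_image('scene'); go([.6455,-.0744,.0338])
"
```

```text
t 27.83 pos [ 0.6465 -0.0749  0.0353] open 0.0327 F [ 0.2  0.1 -1.9]
mm [ 1.5 -1.  -0.6] deg [ 0.06 -0.02 -0.3 ]
```

Call:
arm_command:
  plan:
    - [[0.001,-0.0007,-0.0003,0,0,-0.3,0.026],[0.001,-0.0003,0,0,0,0,0.026],[0.001,-0.0003,0,0,0,0,0.026],[0,0,0,0,0,0,0.026]]

```text
t: 28.17
tool_pos: [0.6457, -0.0747, 0.033]
tool_rot: [1.17, 1.233, -1.169]
contact_force: [-0.1, 0.2, -2.0]
opening: 0.0324
```

```bash
python3 -c "
from h import *
get_image('scene'); go([.6455,-.0744,.0338])
"
```

```text
t 28.22 pos [ 0.6457 -0.0747  0.033 ] open 0.0323 F [-0.9  0.7  0.3]
mm [-0.8 -0.2 -0.3] deg [ 0.06 -0.01 -0.04]
```

Call:
arm_command:
  plan:
    - [[0.0008,0,0,0,0,0,0.026],[0.0003,0,0,0,0,0,0.026]]

```text
t: 28.38
tool_pos: [0.6459, -0.0747, 0.0329]
tool_rot: [1.17, 1.234, -1.169]
contact_force: [-0.8, 0.7, 0.6]
opening: 0.0326
```

```bash
python3 -c "
from h import *
for i in range(2): get_image('scene'); go([.6455,-.0744,.0338])
"
```

```text
t 28.43 pos [ 0.6459 -0.0747  0.0329] open 0.0324 F [-1.7  0.4  3.5]
mm [-0.9 -0.4 -0.3] deg [ 0.06 -0.01 -0.03]
t 28.48 pos [ 0.6459 -0.0747  0.033 ] open 0.0323 F [-1.8  0.4  3.1]
mm [-0.8 -0.4 -0.3] deg [ 0.06 -0.01 -0.03]
```

Standing on the mark. Release, rise, and head towards tube24.

Call:
arm_command:
  plan:
    - [[0,0,0,0,0,0,0.035],[0,0,0,0,0,0,0.04],[0,0,0,0,0,0,0.048],[0,0,0,0,0,0,0.056],[0,0,0,0,0,0,0.065],[0,0,0,0,0,0,0.065],[-0.01,0,0,0,0,0,0.065],[-0.02,0,0,0,0,0,0.065],[-0.025,0,0,0,0,0,0.065],[-0.03,0,0,0,0,0,0.065],[-0.03,0,0,0,0,0,0.065],[-0.02,0,0,0,0,0,0.065],[0,0,0,0,0,0,0.065],[0,0,0,0,0,0,0.065]]

```text
t: 29.65
tool_pos: [0.6449, -0.0746, 0.1757]
tool_rot: [1.17, 1.234, -1.17]
contact_force: [0.1, 0.3, -1.0]
opening: 0.065
```

```bash
python3 -c "
from h import *
get_image('scene'); go([.465,.081,.16])
"
```

```text
t 29.7 pos [ 0.6453 -0.0747  0.176 ] open 0.0645 F [-0.4  0.2  0.9]
mm [  15.8 -171.8 -165.1] deg [ 0.05 -0.01 -0.06]
```

Call:
arm_command:
  plan:
    - [[0,-0.006,-0.006,0,0,0,0.065],[0,-0.012,-0.013,0,0,0,0.065],[0,-0.016,-0.017,0,0,0,0.065],[0,-0.016,-0.017,0,0,0,0.065],[0,-0.016,-0.017,0,0,0,0.065],[0,-0.016,-0.017,0,0,0,0.065],[0,-0.016,-0.017,0,0,0,0.065],[0,-0.016,-0.017,0,0,0,0.065],[0,-0.015,-0.016,0,0,0,0.065],[0,-0.012,-0.013,0,0,0,0.065],[0,-0.007,-0.007,0,0,0,0.065],[0,-0.003,-0.003,0,0,0,0.065],[0,0,0,0,0,0,0.065],[0,0,0,0,0,0,0.065],[0,0,0,0,0,0,0.065]]

```text
t: 30.95
tool_pos: [0.4605, 0.0863, 0.1509]
tool_rot: [1.154, 1.269, -1.199]
contact_force: [-0.4, -0.1, 0.6]
opening: 0.0653
```

```bash
python3 -c "
from h import *
get_image('scene'); go([.465,.081,.10])
"
```

```text
t 31.0 pos [0.4606 0.0862 0.1509] open 0.065 F [ 0.3 -0.3  0.6]
mm [50.7  6.3  5.8] deg [-0.03 -0.36  2.45]
```

Call:
arm_command:
  plan:
    - [[0.008,0.002,0.003,0,-0.3,2.3,0.065],[0.015,0,0.002,0,0,0,0.065],[0.013,0,0,0,0,0,0.065],[0.007,0,0,0,0,0,0.065],[0,0,0,0,0,0,0.065],[0,0,0,0,0,0,0.065]]

```text
t: 31.5
tool_pos: [0.4673, 0.0782, 0.1084]
tool_rot: [1.176, 1.228, -1.172]
contact_force: [0.9, -0.8, -0.4]
opening: 0.0647
```

```bash
python3 -c "
from h import *
get_image('scene'); go([.465,.081,.028])
"
```

```text
t 31.55 pos [0.4673 0.0782 0.1085] open 0.0651 F [ 0.2 -0.1  0.2]
mm [80.5 -2.5 -2.9] deg [-0.32  0.01 -0.21]
```

Call:
arm_command:
  plan:
    - [[0.005,-0.002,-0.0025,-0.3,0,-0.2,0.065],[0.012,0,0,0,0,0,0.065],[0.015,0,0,0,0,0,0.065],[0.015,0,0,0,0,0,0.065],[0.015,0,0,0,0,0,0.065],[0.01,0,0,0,0,0,0.065],[0.005,0,0,0,0,0,0.065],[0,0,0,0,0,0,0.065],[0,0,0,0,0,0,0.065]]

```text
t: 32.3
tool_pos: [0.4683, 0.0813, 0.0289]
tool_rot: [1.173, 1.229, -1.165]
contact_force: [-0.9, 0.7, 0.6]
opening: 0.0647
```

```bash
python3 -c "
from h import *
get_image('scene'); go([.465,.081,.028])
"
```

```text
t 32.35 pos [0.4684 0.0814 0.0291] open 0.0651 F [-0.9  0.9  0.5]
mm [ 1.1 -3.4  0.2] deg [ 0.07  0.02 -0.42]
```

Call:
arm_command:
  plan:
    - [[0.003,-0.003,0.0002,0,0,-0.3,0.065],[0.002,-0.001,0,0,0,0,0.06],[0,0,0,0,0,0,0.055]]

```text
t: 32.6
tool_pos: [0.4658, 0.081, 0.0258]
tool_rot: [1.172, 1.23, -1.166]
contact_force: [-0.2, 0.9, 0.1]
opening: 0.0547
```

```bash
python3 -c "
from h import *
get_image('scene'); go([.465,.081,.025])
"
```

```text
t 32.65 pos [0.466 0.081 0.026] open 0.0552 F [ 0.3 -0.7  0.1]
mm [ 1.  -1.  -0.1] deg [ 0.07  0.03 -0.34]
```

Call:
arm_command:
  plan:
    - [[0,-0.001,0,0,0,-0.3,0.046],[0,0,0,0,0,0,0.038],[0,0,0,0,0,0,0.032],[0,0,0,0,0,0,0.028],[0,0,0,0,0,0,0.024],[0,0,0,0,0,0,0.02],[0,0,0,0,0,0,0.016],[0,0,0,0,0,0,0.016],[0,0,0,0,0,0,0.016]]

```text
t: 33.4
tool_pos: [0.4659, 0.0809, 0.0274]
tool_rot: [1.17, 1.232, -1.168]
contact_force: [-1.4, -0.4, 0.3]
opening: 0.0235
```

```bash
python3 -c "
from h import *
get_image('scene'); go([.465,.081,.025])
"
```

```text
t 33.45 pos [0.4659 0.0809 0.0273] open 0.0236 F [-0.4  0.1 -0.2]
mm [ 2.3 -0.9 -0.2] deg [ 0.07  0.04 -0.15]
```

Call:
arm_command:
  plan:
    - [[-0.008,0,0,0,0,0,0.016],[-0.018,0,0,0,0,0,0.016],[-0.025,0,0,0,0,0,0.016],[-0.03,0,0,0,0,0,0.016],[-0.03,0,0,0,0,0,0.016],[-0.015,0,0,0,0,0,0.016],[0,0,0,0,0,0,0.016],[0,0,0,0,0,0,0.016]]

```text
t: 34.12
tool_pos: [0.4623, 0.0809, 0.158]
tool_rot: [1.167, 1.237, -1.173]
contact_force: [-0.0, 0.2, -1.6]
opening: 0.0233
```

Call:
arm_command:
  plan:
    - [[-0.001,0.006,0.009,0,0,0,0.016],[-0.001,0.012,0.018,0,0,0,0.016],[-0.001,0.016,0.023,0,0,0,0.016],[-0.001,0.016,0.023,0,0,0,0.016],[-0.001,0.016,0.023,0,0,0,0.016],[-0.001,0.016,0.023,0,0,0,0.016],[-0.001,0.016,0.023,0,0,0,0.016],[-0.001,0.016,0.023,0,0,0,0.016],[-0.001,0.016,0.023,0,0,0,0.016],[0,0.012,0.018,0,0,0,0.016],[0,0.006,0.01,0,0,0,0.016],[0,0,0,0,0,0,0.016],[0,0,0,0,0,0,0.016],[0,0,0,0,0,0,0.016]]

```text
t: 35.28
tool_pos: [0.6176, -0.1429, 0.1333]
tool_rot: [1.155, 1.274, -1.198]
contact_force: [-0.2, 0.5, -0.8]
opening: 0.0233
```

```bash
python3 -c "
from h import *
get_image('scene'); go([.65,-.1635,.11])
"
```

```text
t 35.33 pos [ 0.6173 -0.1425  0.1331] open 0.0236 F [-0.5  0.9 -0.8]
mm [21.4 32.5 23. ] deg [ 0.08 -0.6   2.61]
```

Call:
arm_command:
  plan:
    - [[0,0.007,0.005,0,-0.3,1.3,0.016],[0,0.011,0.008,0,-0.3,1.3,0.016],[0.004,0.009,0.006,0,0,0,0.016],[0.008,0.004,0.003,0,0,0,0.016],[0.005,0,0,0,0,0,0.016],[0,0,0,0,0,0,0.016],[0,0,0,0,0,0,0.016],[0,0,0,0,0,0,0.016]]

```text
t: 36.0
tool_pos: [0.6513, -0.161, 0.1139]
tool_rot: [1.168, 1.23, -1.161]
contact_force: [0.4, 0.4, -0.8]
opening: 0.0235
```

```bash
python3 -c "
from h import *
get_image('scene'); go([.65,-.1635,.0363])
"
```

```text
t 36.05 pos [ 0.6513 -0.161   0.114 ] open 0.0236 F [ 0.1 -0.2 -0.3]
mm [77.7 -2.   2.3] deg [ 0.36  0.08 -0.41]
```

Call:
arm_command:
  plan:
    - [[0.005,-0.0015,0.002,0.3,0,-0.3,0.016],[0.012,0,0,0,0,0,0.016],[0.015,0,0,0,0,0,0.016],[0.015,0,0,0,0,0,0.016],[0.012,0,0,0,0,0,0.016],[0.008,0,0,0,0,0,0.016],[0.004,0,0,0,0,0,0.016],[0,0,0,0,0,0,0.016],[0,0,0,0,0,0,0.016]]

```text
t: 36.8
tool_pos: [0.6491, -0.1629, 0.0354]
tool_rot: [1.17, 1.232, -1.17]
contact_force: [-0.7, 0.6, 3.1]
opening: 0.0234
```

```bash
python3 -c "
from h import *
get_image('scene'); go([.65,-.1635,.0363])
"
```

```text
t 36.85 pos [ 0.6492 -0.163   0.0355] open 0.0236 F [ 0.6  0.  -0.9]
mm [-0.8  0.7  0.6] deg [ 0.04  0.08 -0.06]
```

Call:
arm_command:
  plan:
    - [[0.0006,0.0003,0.0003,0,0,0,0.016],[0.0004,0,0,0,0,0,0.016]]

```text
t: 37.02
tool_pos: [0.6504, -0.1635, 0.0357]
tool_rot: [1.17, 1.23, -1.169]
contact_force: [0.0, -0.4, -1.0]
opening: 0.0236
```

```bash
python3 -c "
from h import *
for i in range(2): get_image('scene'); go([.65,-.1635,.0363])
"
```

```text
t 37.07 pos [ 0.6505 -0.1635  0.0358] open 0.0237 F [ 0.4  0.1 -0.1]
mm [-0.5 -0.5 -0.1] deg [ 0.04  0.13 -0.19]
t 37.12 pos [ 0.6504 -0.1635  0.0357] open 0.0236 F [ 0.4 -0.  -1.1]
mm [-0.6 -0.4  0. ] deg [ 0.04  0.12 -0.18]
```

Call:
arm_command:
  plan:
    - [[0.001,-0.0004,0,0,0,0,0.016],[0.0006,0,0,0,0,0,0.016]]

```text
t: 37.28
tool_pos: [0.6505, -0.1636, 0.0354]
tool_rot: [1.17, 1.229, -1.168]
contact_force: [-2.1, 0.1, 2.7]
opening: 0.0231
```

```bash
python3 -c "
from h import *
for i in range(2): get_image('scene'); go([.65,-.1635,.0363])
"
```

```text
t 37.33 pos [ 0.6504 -0.1636  0.0353] open 0.0232 F [-1.8  0.3  2.6]
mm [-1.  -0.4 -0.1] deg [ 0.05  0.14 -0.23]
t 37.38 pos [ 0.6505 -0.1636  0.0354] open 0.0231 F [-2.3  0.2  3.7]
mm [-0.9 -0.5 -0.2] deg [ 0.04  0.14 -0.23]
```

Contact confirmed. Release, rise, and back off clear.

Call:
arm_command:
  plan:
    - [[0,0,0,0,0,0,0.026],[0,0,0,0,0,0,0.03],[0,0,0,0,0,0,0.038],[0,0,0,0,0,0,0.048],[0,0,0,0,0,0,0.06],[0,0,0,0,0,0,0.06],[-0.01,0,0,0,0,0,0.06],[-0.02,0,0,0,0,0,0.06],[-0.025,0,0,0,0,0,0.06],[-0.03,0,0,0,0,0,0.06],[-0.03,0,0,0,0,0,0.06],[-0.03,0,0,0,0,0,0.06],[0,-0.01,0,0,0,0,0.06],[0,-0.02,0,0,0,0,0.06],[0,-0.03,0,0,0,0,0.06],[0,-0.03,0,0,0,0,0.06],[0,-0.02,0,0,0,0,0.06],[0,-0.01,0,0,0,0,0.06],[0,0,0,0,0,0,0.06],[0,0,0,0,0,0,0.06]]

```text
t: 39.05
tool_pos: [0.527, -0.1705, 0.1968]
tool_rot: [1.171, 1.216, -1.161]
contact_force: [-0.4, -0.3, 0.7]
opening: 0.0599
```

```bash
python3 - <<'E'
from h import *
im=save('scene','f'); go([.5,-.16,.2])
np.set_printoptions(precision=4,suppress=True)
M=[(.650,-.1635),(.6455,-.0737),(.6407,.0162),(.636,.1058)]
t2=get_image('top')
for d,p in zip((24,34,44,54),M):
    for cam,i in(('scene',im),('top',t2)):
        if cam=='scene' : get_image('scene')
        else: get_image('top')
        print(d,cam,tube(cam,d,p,.009), dark(cam,i,d,p,.009,100) if d in(34,54) else '')
a=cv2.resize(im[200:340,160:420],(780,420),interpolation=cv2.INTER_CUBIC)
cv2.imwrite('pics/fc.png',a[:,:,::-1])
cv2.imwrite('pics/ft.png',cv2.resize(t2[100:200,150:400,::-1],(800,320),interpolation=cv2.INTER_CUBIC))
E
```

```text
t 39.1 pos [ 0.5273 -0.1705  0.1968] open 0.0602 F [-0.2  0.3  0.5]
mm [ -3.7 -26.6 -11.9] deg [ 0.12  0.52 -0.95]
24 scene None 
24 top None 
34 scene (array([ 0.6463, -0.0737]), np.float64(0.06269320100545883)) (array([ 0.6502, -0.0735]), np.float64(0.11680672317743301))
34 top (array([ 0.6449, -0.0741]), np.float64(0.08645833283662796)) (array([ 0.6438, -0.075 ]), np.float64(0.28737542033195496))
44 scene (array([0.6423, 0.0157]), np.float64(0.05256050080060959)) 
44 top (array([0.6403, 0.0154]), np.float64(0.041393741965293884)) 
54 scene (array([0.636 , 0.1058]), np.float64(0.05122026428580284)) (array([0.6401, 0.1057]), np.float64(0.07205943763256073))
54 top (array([0.6359, 0.1055]), np.float64(0.27393224835395813)) (array([0.6326, 0.1028]), np.float64(0.14031456410884857))
```

View pics/fc.png

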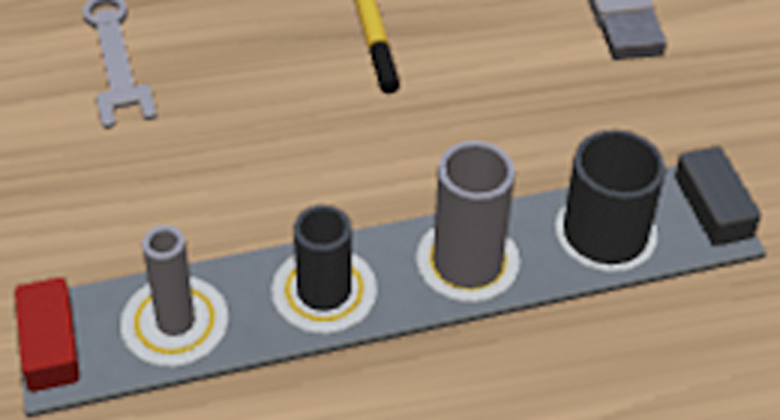

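View pics/ft.png

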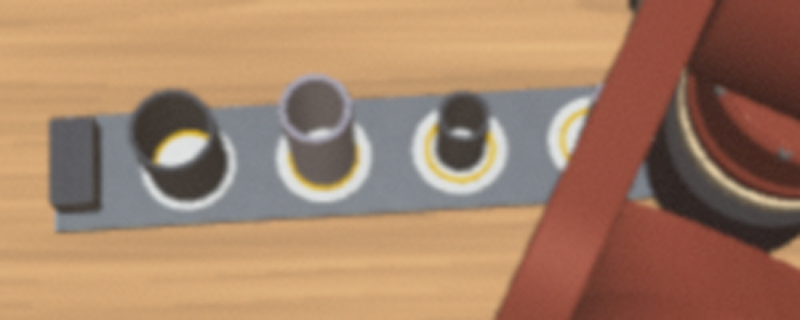

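Final scene view: order from red is thin, dark 34, 44, then dark 54, all upright on their marks. tube24's base is at crop (176,323) against its mark centre at (174,319). One quick check of that, since the network missed it.

```bash
python3 - <<'E'
from h import *
im=cv2.imread('pics/f.png')[:,:,::-1].copy()
a=cv2.resize(im[262:330,190:250],(600,680),interpolation=cv2.INTER_CUBIC)[80:]
def ring(P,D,z,col):
    p=np.array([pix('scene',[P[0]+D/2*np.cos(t),P[1]+D/2*np.sin(t),z]) for t in np.linspace(0,6.3,50)])
    p=(p+.5-[190,262])*10-[0,80]; cv2.polylines(a,[p.astype(np.int32)],True,col,1)
m=(.6507,-.1639); 
ring(m,.062,.009,(255,0,0)); ring(m,.024,.009,(0,255,0)); ring(m,.024,.084,(0,255,0))
cv2.imwrite('pics/v24.png',a[:,:,::-1])
E
```

```text
(no output)
```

View pics/v24.png

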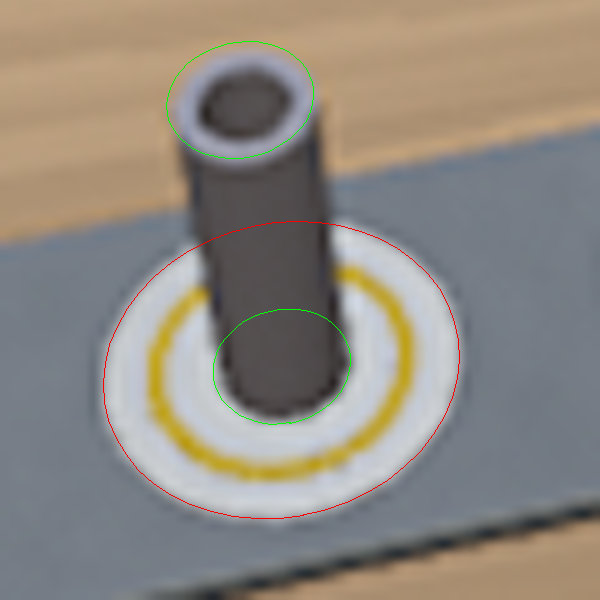

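The tube24 outline agrees with the ideal circles around the mark centre to about 1 mm. Handing in.

```bash
python3 -c "
from station import *
print(finish_job())"
```

```text
the job is handed in; nothing more can be done
None
```

All four steel tubes stand upright and released on the marks. In order from the red block they are 24, 34, 44 and 54 mm, and I handed the job in at about 40 s. I lowered each one until the wrist force showed contact before opening the jaws, and I left the two orange look-alikes alone.

**Last checks:**
- **34 and 44 mm tubes:** outline fits in both cameras put them within about 2 mm of their mark centres.
- **54 mm tube:** the scene camera put it about 1 mm off. The top-camera outline fit was poor, so I did not rely on it.
- **24 mm tube:** the network missed it in both cameras and the arm hid it in the top view. I drew its ideal outline, centred on the mark, over the scene picture, and it agreed to about 1 mm.
- **Disagreements:** a simpler darkness-threshold fit of the two dark tubes differed from the outline fits by about 3–4 mm. It can confuse the tube with the grey strip, and the pictures show even white margins.

One row early in the job had a mistyped shift of 4 m. It was clipped to about 41 mm straight down in free space and touched nothing.

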